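Snap the cover onto a tube cassette

TASK

Close the tube cassette: pick up the loose cover by its rib, set it over the two snap hooks of the white cassette and push it straight down until both ends have clicked under their hooks, then let go. Press gently: the hooks and the tubes are delicate, so stop as soon as both sides have snapped, never loading the cassette with more than 25 N. Leave the tally counter, the timer and the vial where they stand.

Things in the scene. Friction and masses are not known exactly. Their poses are not given: they have to be found in the camera images.
- cassette: White tube cassette fixed to the bench, 76 mm (own x) by 140 mm (own y), three tubes in its well. Origin: centre of the housing's top face, z up, 36 to 48 mm over the bench. From it rises a bed (62 x 132 mm) whose flat rigid seat stands 1 to 10.5 mm above the origin: set by hand, different each time, not given by any pose, so find it by feel. Seal and hooks ride on the bed.
- rim_a (a point): Point on the housing's top face at own y = +67 mm, x = 0. On the bed, a black rubber seal frame (52 x 74 mm) round the well stands 4 mm above the seat; it is sprung, about 1 N per mm, gives way 4 mm down to the rigid seat, and holds a snapped cover up against the hook noses.
- rim_b (a point): Point on the housing's top face at own y = -67 mm, x = 0. A descending cover meets the hooks' slopes with its underside about 17 mm above the seat; each end clicks under its nose once its underside is less than about 2 mm above the seat. Pushing a level, centred cover takes some 5 to 10 N on the slopes, then 1 to 4 N; some 2 mm past the click the rigid seat is felt as a steep rise.
- hook_a (a joint): Bend of the springy snap hook at own y = +47 mm, x = 0 of the cassette (rad, noisy): 0 when it stands straight, growing to about 0.08 as a cover bends it inwards. 12 mm wide (own x); its nose points outwards, sloping from |y| = 46 mm at the tip, 22 mm above the seat, to 53 mm, 13 mm above it; flat underside 10 mm above the seat; stem's outer face at |y| = 49 mm.
- hook_b (a joint): The same for the hook at own y = -47 mm. Each takes about 1.2 N per mm at the nose to bend.
- cover_grip (a point): Centre of the loose grey cover, 19 mm above its underside; own z up. A plate 60 mm (own x) by 128 mm (own y), 8 mm thick, lying flat on the bench right way up. On it stands the grip rib: 20 mm wide (own x), 56 mm long (own y), from 8 to 38 mm above the underside. It fits the cassette either way round and weighs 80 to 170 g.
- cover_end_a (a point): Underside of the cover's end bar at own y = +57 mm, x = 0. The end bars (|y| = 50 to 64 mm) go under the hook noses; the windows for the hooks lie just inside them, |y| = 36 to 50 mm, 18 mm wide (|x| < 9 mm).
- cover_end_b (a point): The same at the other end, own y = -57 mm of the cover.
- tally: Grey-beige tally counter, 64 x 66 mm, 44 mm high, a bystander; origin at its underside.
- timer: White bench timer, 62 x 62 mm, 20 mm high, a bystander; origin at its underside.
- vial: Small glass vial standing upright, 15 mm diameter, 45 mm high, a bystander; origin at its underside.
Mind the look-alikes: they are no part of the job. Several things look just like the cassette: the one meant starts nearest to the robot's base.

How it is judged:
By the outcome, as a careful person would: the job done as asked, in the order asked, and still so for the second after the job is handed in, with the robot touching nothing.
It also fails if it takes over 70 s, if anything falls off the work surface, if the arm or the gripper's body presses on something with over 40 N, if the wrist force passes 120 N, or if a joint passes its speed limit or range.

ROBOT

A 6-joint arm with a two-finger parallel gripper is mounted at the origin on a cart in front of the work surface, level with it; the furniture and walls round the work are solid. World frame = base frame: x ahead of the robot, y to its left, z up, the work surface at z = 0. Lengths are in m, angles in rad, forces in N, time in s.
With the tool pointing down it reaches from about 0.425 to 0.95 m from the base axis. Payload 3.5 kg.
Tool frame: the origin (TCP) lies midway between the tips of the shut fingers; the grasp point (between the pads) lies 19 mm behind it (ctrl.pinch_z is the distance from the TCP to the grasp point, in m); z points along the fingers, y is the line along which they close (so a half turn about z gives the same grasp; the last joint's range is limited). The gripper opens to 85 mm and grips with 20 to 120 N. Pads are 22 mm wide; open, the fingers measure 114 mm over their backs; the gripper's body (76 mm by 85 mm) begins 54 mm behind the grasp point. The pads swing forward as they close: fully open they stand 13 mm farther back than shut.
Start: joints at [-1.317, 0.286, 1.577, -0, 1.279, -0.15], TCP at [0.265, -0.621, 0.231] pointing down, gripper open.
Joint ranges: [-2.77, 2.77], [-0.9, 2.22], [0.21, 2.48], [-1.53, 4.67], [0.24, 2.81], [-2.84, 2.84]. Speed limits (rad/s): [2.79, 2.79, 3.14, 3.14, 3.14, 3.14].

INTERFACE

Orientations are given as a unit quaternion [x, y, z, w].
In Python, from plant import get_state, viewer, sign_off, ctrl gives the robot as it stands. The module is installed in compiled form; this text tells all that it offers.
- The arm moves only by the shell command python3 -m handwheel 'ROWS' [FORCE]. ROWS is JSON, a list that holds one entry, the list of rows, each a list of 5 numbers: the finger opening in m, from 0 to 0.0854, then the shift along the tool's x, y, z in m, then the turn about the tool's z in degrees. In form: [[[claw, x, y, z, spin], ...]]. A call has 1 to 12 rows; each row shifts and turns the commanded pose from where the row before left it, along the tool's axes as they then stand; what a row does not reach is not made up. A row lasts 1/12 s, in which the tool goes at most 41.7 mm and 7.16 degrees, less where a joint would pass 70% of its speed; a pose out of reach is approached as far as the arm can. A call is refused whole if a number of a shift passes 0.0417 or a number of a turn 7.16, either way. A call with a gripper value outside its range is refused whole. The fingers move at their own pace and stop on an object; FORCE is the grip in N (left out, the last holds). Time passes only in rows, so rows that do not move let the fingers close. It gives the time, the measured TCP pose, the force, the opening and the grip force at its end, in the units of the state.
- get_state(): the state, without advancing time (a new reading comes with each control period).
- viewer.read_camera(name): name is "scene" or "top" or "wrist"; returns the picture (400x640x3 uint8, blue, green, red); there is no depth.
- viewer.camera_params(name): a dict with "fov_y" (degrees; the focal length in pixels is half the picture's height over the tangent of half this angle, whatever the lens; pixels are square), "cx", "cy" (the principal point, pixels), "k1" (the pictures are not rectified: a ray, as slopes to the right and down, at radius r is drawn at 1 + k1 r^2 times it, then the intrinsics apply), "xyz" and "attitude" of the camera in the world; the wrist camera has in their place "hand_eye" (4x4, takes a point from camera to tool coordinates, whose origin is the TCP and whose axes are the flange's). Camera axes: x right, y up, looking along -z (the intrinsics and any distortion apply to the point x, -y, -z); pixel columns grow to the right and rows downward; lengths in m; the calibration is good to about 2 mm. A picture is of the moment at which its call begins: read the wrist's pose just before it. camera_params takes no time and is no camera call.
- sign_off(): hands the job in; it is judged then, once.
Trained networks look in the newest picture that a camera, given by its name, has taken for a name from the list of things; names that differ only in an ending like _2 or _b are one class to them, and where a whole thing is asked for, a point or a joint stands for the part that bears it (a point fixed in the world has none). Each returns a list of dicts, best first, with "confidence" (0 to 1); they miss things now and then, are a little off and sometimes report something else, mostly with a low value. They report only what shows in the picture. A call takes as long as a camera call. They do not tell look-alikes from the thing itself.
- viewer.look_for(camera, name): "extent" ([left, top, width, height] as shares, 0 to 1, of the picture: columns of its width, rows of its height, round what is visible of it).
- viewer.outline_of(camera, name): "mask" (400x640 bool, what is visible of it) and "extent" ([left, top, width, height] as shares, 0 to 1, of the picture: columns of its width, rows of its height, round what is visible of it).
- viewer.pinpoint(camera, name): "xy" ([column, row] as shares, 0 to 1, of the picture: columns of its width, rows of its height: a listed point, or the origin of a listed thing).
The state is a dict: "time": time; "qpos": joint angles; "dq": joint speeds; "joint_efforts": joint torques, N m; "eef_pos": TCP position; "tcp_rot": TCP orientation; "contact_force": force on the tool from outside, world axes, zero at the start; "wrist_torque": the same for the moment, N m; "opening": opening from 0.0 (shut) to 1.0 (fully open); "finger_force": force on a finger pad.
Only numpy, scipy, OpenCV 4.12 (cv2) and the standard library are available. Lean on these libraries where they do the work, as an engineer would, in place of code of your own. Each camera call takes 0.05 s, during which the arm holds its last target. There are 200 camera calls.

## Working session

There is one attempt and no reset: what is moved stays moved. The work goes in short steps, Python scripts to look and compute and a shell command to move; the robot and the scene stay as the last step left them, time stands still between calls to the robot, and variables do not carry over. Pictures are saved under pics/ and viewed, at most 10 in all, crops included, and the job is handed in when it is done.

```bash
mkdir -p pics
cat > h.py <<'E'
import numpy as np, cv2
from scipy.spatial.transform import Rotation as R
from plant import get_state, viewer, sign_off, ctrl
def cam(name):
    p=viewer.camera_params(name)
    if name=="wrist":
        s=get_state(); T=np.eye(4); T[:3,:3]=R.from_quat(s["tcp_rot"]).as_matrix(); T[:3,3]=s["eef_pos"]
        C=T@np.array(p["hand_eye"]); return p,C[:3,3],C[:3,:3]
    a=np.array(p["attitude"]); 
    return p,np.array(p["xyz"]),(R.from_quat(a).as_matrix() if a.size==4 else a.reshape(3,3))
def ray(c,uv):
    p,o,M=c; f=200/np.tan(np.radians(p["fov_y"])/2)
    d=np.array([(uv[0]-p["cx"])/f,(uv[1]-p["cy"])/f]); u=d.copy()
    for _ in range(20): u=d/(1+p["k1"]*(u@u))
    return o,M@np.array([u[0],-u[1],-1])
def onz(c,uv,z):
    o,d=ray(c,uv); return o+d*(z-o[2])/d[2]
def proj(c,P):
    p,o,M=c; f=200/np.tan(np.radians(p["fov_y"])/2)
    q=M.T@(np.array(P)-o); u=np.array([q[0],-q[1]])/-q[2]; u=u*(1+p["k1"]*(u@u))
    return u*f+[p["cx"],p["cy"]]
E
python3 - <<'E'
from h import *
for n in("scene","top"):
    print(n,viewer.camera_params(n)); cv2.imwrite(f"pics/{n}0.png",viewer.read_camera(n))
c=cam("top")
for n,z in (("cassette",.042),("rim_a",.042),("rim_b",.042),("cover_grip",.019),("cover_end_a",0),("cover_end_b",0),("tally",0),("timer",0),("vial",0)):
    for r in viewer.pinpoint("top",n):
        uv=np.array(r["xy"])*[640,400]; print(n,round(r["confidence"],2),uv.round(0),onz(c,uv,z).round(3))
print(get_state(),viewer.camera_params("wrist"),ctrl.pinch_z)
E
```

```text
scene {'fov_y': 43.83016730389065, 'cx': 315.2326813878686, 'cy': 202.9808408481576, 'k1': -0.061613437305331316, 'xyz': array([-0.71537269,  0.65445002,  0.78165053]), 'attitude': array([-0.25098851,  0.46761388,  0.7430997 , -0.40760872])}
top {'fov_y': 47.09045721668103, 'cx': 324.34806362539763, 'cy': 203.51180466177775, 'k1': -0.00018637876738399048, 'xyz': array([ 0.35916752, -0.18268177,  1.4652831 ]), 'attitude': array([ 0.0552004 , -0.04858986, -0.69709515,  0.71319724])}
cassette 0.84 [332. 220.] [ 0.519 -0.193  0.042]
cassette 0.71 [486. 220.] [ 0.53  -0.672  0.042]
rim_a 0.97 [467. 228.] [ 0.503 -0.611  0.042]
rim_a 0.88 [315. 229.] [ 0.488 -0.139  0.042]
rim_a 0.74 [505. 211.] [ 0.559 -0.731  0.042]
rim_a 0.63 [353. 212.] [ 0.544 -0.257  0.042]
rim_b 0.97 [467. 228.] [ 0.503 -0.611  0.042]
rim_b 0.88 [315. 229.] [ 0.488 -0.139  0.042]
rim_b 0.74 [505. 211.] [ 0.559 -0.731  0.042]
rim_b 0.63 [353. 212.] [ 0.544 -0.257  0.042]
cover_grip 0.83 [208. 210.] [0.544 0.203 0.019]
cover_end_a 0.59 [194. 212.] [0.538 0.253 0.   ]
cover_end_a 0.17 [326. 176.] [ 0.666 -0.169  0.   ]
[... 741 characters left out ...]
1, 2.00513785e-01, 8.65549725e-06, 1.76895101e-05]), 'contact_force': array([-0.30808135,  0.12243769,  0.05454516]), 'wrist_torque': array([ 0.01666378,  0.00785963, -0.02898141]), 'finger_force': 0.0, 'opening': 1.0002315733098144} {'fov_y': 63.519141282818694, 'cx': 321.7045891613693, 'cy': 194.24315701563, 'k1': -0.02925350279096296, 'hand_eye': array([[-4.00590596e-04,  9.54006237e-01,  2.99786489e-01,
         7.72884350e-02],
       [ 9.99999881e-01,  2.98496184e-04,  3.86352724e-04,
         3.21834110e-04],
       [ 2.79097785e-04,  2.99786608e-01, -9.54006243e-01,
        -1.43092087e-01],
       [ 0.00000000e+00,  0.00000000e+00,  0.00000000e+00,
         1.00000000e+00]])} 0.0187
```

View pics/top0.png

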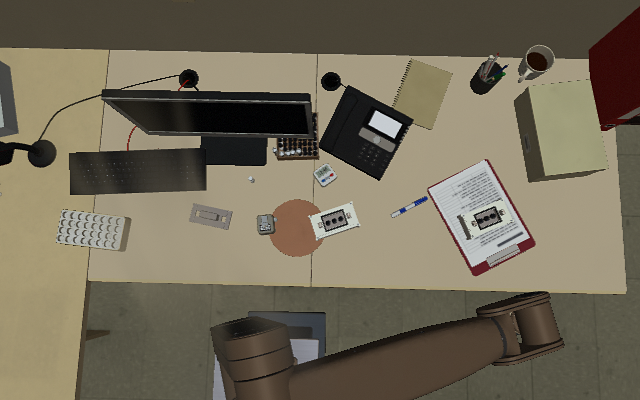

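View pics/scene0.png

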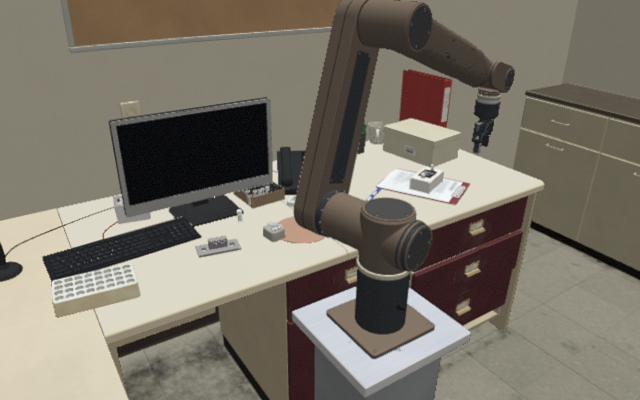

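Top view: two things look like the cassette. One is on the round mat at (334,221), about 0.55 m from the base. The other is on the clipboard at (487,220), about 0.86 m away. I choose the one at (334,221). The cover is at (210,216), the tally at (265,223), the timer at (327,176) and the vial at (251,180). Next I check the choice in a close crop and measure the poses.

Run:
```python
from h import *
im=viewer.read_camera("top"); c=cam("top")
cv2.imwrite("pics/crop1.png",cv2.resize(im[160:260,170:390],None,fx=3.6,fy=3.6,interpolation=cv2.INTER_CUBIC))
for n,z in(("cover_grip",.006),("cassette",.04)):
    for r in viewer.outline_of("top",n)[:3]:
        pts=np.argwhere(r["mask"])[:,::-1].astype(float)
        W=np.array([onz(c,p,z)[:2] for p in pts]); b=cv2.minAreaRect((W*1000).astype(np.float32)); print(n,round(r["confidence"],2),b)
q=R.from_quat(get_state()["tcp_rot"]).as_matrix(); print(q.round(3))
```

```text
cover_grip 0.82 ((526.2955322265625, 199.43585205078125), (134.96636962890625, 66.57763671875), 80.48251342773438)
cassette 0.85 ((534.1048583984375, -668.3541259765625), (79.60084533691406, 155.45614624023438), 22.792200088500977)
cassette 0.62 ((516.92333984375, -198.7925567626953), (81.41848754882812, 143.87818908691406), 19.74483299255371)
cassette 0.31 ((522.0796508789062, 189.85675048828125), (126.26242065429688, 60.33747100830078), 78.75444030761719)
[[ 0.92   0.393  0.   ]
 [ 0.393 -0.92  -0.   ]
 [-0.     0.    -1.   ]]
```

View pics/crop1.png

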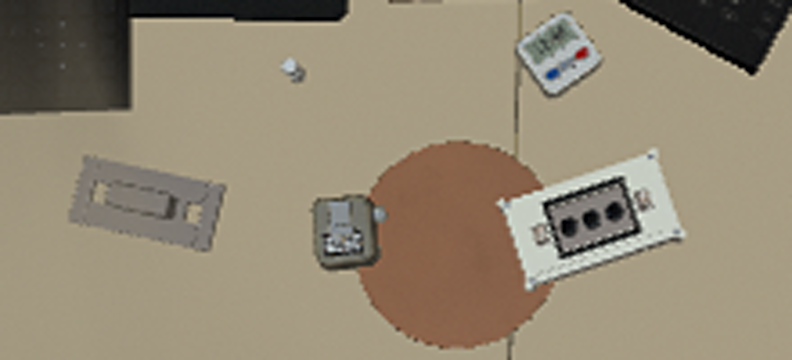

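The crop confirms the choice: white cassette with three tubes and two hooks at crop (591,218), cover at (147,203). I move over the cassette first to measure it from close by, since it is on the way.

```bash
python3 -m handwheel '[[[0.0854,0.0345,-0.0215,0,0],[0.0854,0.0345,-0.0215,0,0],[0.0854,0.0345,-0.0215,0,0],[0.0854,0.0345,-0.0215,0,0],[0.0854,0.0345,-0.0215,0,0],[0.0854,0.0345,-0.0215,0,0],[0.0854,0.0345,-0.0215,0,0],[0.0854,0.0345,-0.0215,0,0],[0.0854,0.0345,-0.0215,0,0],[0.0854,0.0345,-0.0215,0,0],[0.0854,0.0345,-0.0215,0,0],[0.0854,0,0,0,0]]]'
cat > look.py <<'E'
from h import *
import sys
def look(names,pic=None):
    c=cam("wrist"); im=viewer.read_camera("wrist")
    if pic: cv2.imwrite(pic,im)
    for n,z in names:
        for r in viewer.pinpoint("wrist",n)[:3]:
            uv=np.array(r["xy"])*[640,400]; print(n,round(r["confidence"],2),uv.round(0),onz(c,uv,z).round(4))
E
python3 - <<'E'
from look import *
look([("cassette",.042),("rim_a",.042),("hook_a",.06)],"pics/w1.png")
E
```

```text
time: 1.7
eef_pos: [0.5243, -0.2485, 0.2317]
tcp_rot: [0.979, 0.204, 0.001, -0.001]
contact_force: [-1.5, 0.2, 0.4]
opening: 1.0
finger_force: 0.0
cassette 0.77 [278. 156.] [ 0.5194 -0.2004  0.042 ]
rim_a 0.85 [213. 149.] [ 0.4999 -0.1363  0.042 ]
rim_a 0.78 [340. 161.] [ 0.5404 -0.2622  0.042 ]
rim_a 0.75 [593. 300.] [ 0.5074 -0.621   0.042 ]Traceback (most recent call last):
  File "<stdin>", line 2, in <module>
  File "look.py", line 7, in look
    for r in viewer.pinpoint("wrist",n)[:3]:
             ~~~~~~~~~~~~~~~^^^^^^^^^^^
ValueError: it knows: cassette, cover_end, cover_grip, rim, tally, timer, vial
```

View pics/w1.png

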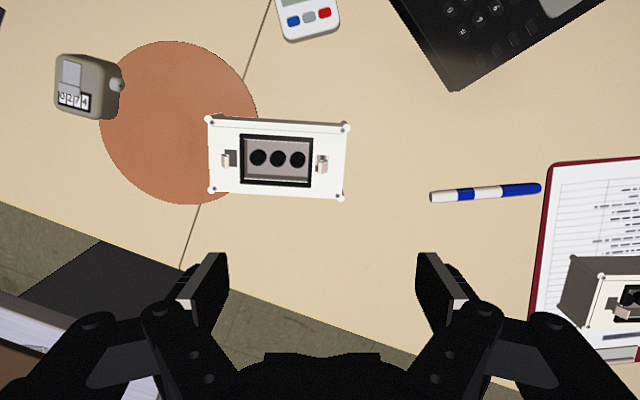

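The wrist view shows the cassette at (278,158), tally at (87,87) and timer at (308,15). I align the tool with the cassette and go lower for a good fix.

```bash
python3 -m handwheel '[[[0.0854,0,0,0.005,-7.07],[0.0854,0,0,0.005,-7.07],[0.0854,0,0,0.005,-7.07],[0.0854,0,0,0.005,-7.07],[0.0854,0,0,0.005,-7.07],[0.0854,0,0,0.005,-7.07],[0.0854,0,0,0.005,-7.07],[0.0854,0,0,0.005,-7.07],[0.0854,0,0,0.005,-7.07],[0.0854,0,0,0.005,-7.07],[0.0854,0,0,0.005,-7.07],[0.0854,0,0,0.005,-7.07]]]'
python3 - <<'E'
from look import *
q=R.from_quat(get_state()["tcp_rot"]).as_matrix(); print(q.round(3)); d=q.T@(np.array([.5201,-.1993,.17])-get_state()["eef_pos"]); print("tool delta",d)
E
```

```text
time: 2.85
eef_pos: [0.5203, -0.2561, 0.1711]
tcp_rot: [0.587, 0.81, -0.0, 0.0]
contact_force: [0.5, 0.1, 0.3]
opening: 0.999
finger_force: 0.0
[[-0.312  0.95  -0.   ]
 [ 0.95   0.312 -0.   ]
 [-0.    -0.    -1.   ]]
tool delta [0.05401368 0.01750761 0.00108283]
```

```bash
python3 -m handwheel '[[[0.0854,0.027,0.009,0,0],[0.0854,0.027,0.009,0,0],[0.0854,0,0,0,0],[0.0854,0,0,0,0]]]'
python3 - <<'E'
from look import *
print(get_state()["eef_pos"])
look([("cassette",.042),("rim_a",.042)],"pics/w2.png")
E
```

```text
time: 3.18
eef_pos: [0.5211, -0.1979, 0.1713]
tcp_rot: [0.588, 0.809, -0.0, 0.0]
contact_force: [0.2, -0.6, 0.1]
opening: 1.003
finger_force: 0.0
[ 0.52113136 -0.19786252  0.17131038]
cassette 0.61 [316. 184.] [ 0.5169 -0.1991  0.042 ]
rim_a 0.89 [315. 105.] [ 0.4959 -0.1355  0.042 ]
rim_a 0.81 [317. 256.] [ 0.5388 -0.2658  0.042 ]
```

View pics/w2.png

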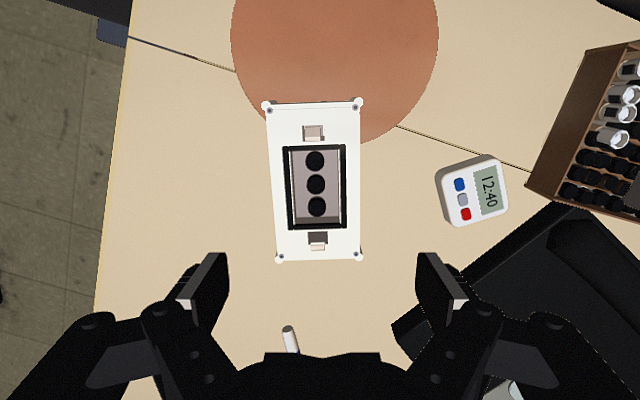

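The cassette is nearly upright in the image, with top-face corners at about (266,104), (360,104), (361,259) and (277,259). I fit the known 76 x 140 mm face to its edges.

```bash
cat > fit.py <<'E'
from h import *
from scipy.optimize import least_squares
def edgepts(mask,box,zone=(.2,.8),N=25):
    # box: (c0,r0,c1,r1); outermost mask pixels per row/col in the middle of each side
    c0,r0,c1,r1=box; P=[[],[],[],[]]; a,b=zone
    for r in np.linspace(r0+a*(r1-r0),r0+b*(r1-r0),N).astype(int):
        k=np.flatnonzero(mask[r,c0-15:c1+15])+c0-15; P[0].append((k[0]-.5,r)); P[1].append((k[-1]+.5,r))
    for q in np.linspace(c0+a*(c1-c0),c0+b*(c1-c0),N).astype(int):
        k=np.flatnonzero(mask[r0-15:r1+15,q])+r0-15; P[2].append((q,k[0]-.5)); P[3].append((q,k[-1]+.5))
    return P
def fitrect(c,P,hx,hy,x0,fixz=None):
    P=[np.array(p,float) for p in P]
    # P sides: left,right,top,bottom in image; tool aligned: left/right=+-own x, top/bottom = +-own y
    def res(v,full=False):
        z=v[3] if fixz is None else fixz; ca,sa=np.cos(v[2]),np.sin(v[2]); ey=np.array([ca,sa]); ex=np.array([sa,-ca])
        out=[]
        for p,s in zip(P,((-1,0),(1,0),(0,1),(0,-1))):
            W=np.array([onz(c,q,z)[:2] for q in p])-v[:2]
            out.append((W@ex-s[0]*hx) if s[0] else (W@ey-s[1]*hy))
        return np.concatenate(out)
    r=least_squares(res,x0,loss="soft_l1",f_scale=.0007); e=res(r.x)
    print("x y yaw z",r.x[:2].round(4),np.degrees(r.x[2]).round(2),r.x[3:].round(4),"side means mm",(e.reshape(4,-1).mean(1)*1e3).round(2)); return r.x
E
python3 - <<'E'
from fit import *
im=cv2.imread("pics/w2.png"); m=im.min(2)>190
n,l,s,_=cv2.connectedComponentsWithStats(m.astype(np.uint8)); m=l==l[200,275]; b=s[l[200,275]]; print(b)
P=edgepts(m,(268,104,360,259)); print(*[ (p[0],p[-1]) for p in P])
c=cam("wrist")
fitrect(c,P,.038,.070,[.52,-.2,np.radians(108),.042])
for z in(.042,.046): fitrect(c,P,.038,.070,[.52,-.2,np.radians(108)],z)
E
```

```text
[ 261   97  102  167 8139]
((np.float64(266.5), np.int64(135)), (np.float64(274.5), np.int64(228))) ((np.float64(359.5), np.int64(135)), (np.float64(359.5), np.int64(228))) ((np.int64(286), np.float64(103.5)), (np.int64(341), np.float64(101.5))) ((np.int64(286), np.float64(260.5)), (np.int64(341), np.float64(258.5)))
x y yaw z [ 0.5173 -0.2013] 109.93 [0.0476] side means mm [-0.1   0.08 -0.05  0.06]
x y yaw z [ 0.5177 -0.2029] 110.79 [] side means mm [-0.87  0.85  1.33 -1.36]
x y yaw z [ 0.5174 -0.2018] 110.05 [] side means mm [-0.33  0.29  0.33 -0.36]
```

```bash
python3 -m handwheel '[[[0.0854,0.0376,0.0128,0,0],[0.0854,0.0376,0.0128,0,0],[0.0854,0.0376,0.0128,0,0],[0.0854,0.0376,0.0128,0,0],[0.0854,0.0376,0.0128,0,0],[0.0854,0.0376,0.0128,0,0],[0.0854,0.0376,0.0128,0,0],[0.0854,0.0376,0.0128,0,0],[0.0854,0.0376,0.0128,0,0],[0.0854,0.0376,0.0128,0,0]]]'; python3 -m handwheel '[[[0.0854,0,0,0.005,7],[0.0854,0,0,0.005,7],[0.0854,0,0,0.005,7],[0.0854,0,0,0.005,7],[0.0854,0,0,0,0],[0.0854,0,0,0,0]]]'
python3 - <<'E'
from look import *
look([("cover_grip",.019),("cover_end_a",.0)],"pics/w3.png")
E
```

```text
time: 4.17
eef_pos: [0.5281, 0.2008, 0.1717]
tcp_rot: [0.589, 0.808, 0.0, 0.0]
contact_force: [1.2, 0.4, -0.1]
opening: 0.999
finger_force: 0.0
time: 4.67
eef_pos: [0.5279, 0.1991, 0.1511]
tcp_rot: [0.766, 0.643, -0.0, -0.0]
contact_force: [-0.4, 0.1, -0.4]
opening: 1.001
finger_force: 0.0
cover_grip 0.57 [320. 184.] [0.5267 0.1994 0.019 ]
cover_end_a 0.73 [316. 237.] [0.5122 0.1405 0.    ]
cover_end_a 0.65 [318. 122.] [0.5342 0.2511 0.    ]
```

View pics/w3.png

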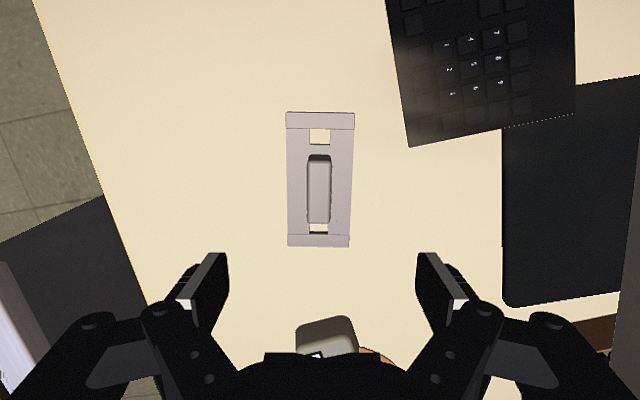

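The cover fills (286..354, 111..246), with its rib at (319,190) and the windows above and below it. I fit its plate.

Run:
```python
from fit import *
im=cv2.imread("pics/w3.png").astype(int); d=im[:,:,2]-im[:,:,0]
print("R-B cover/desk",d[200,300],d[200,250]); m=d<(d[200,300]+d[200,250])/2
P=edgepts(m,(287,111,353,246),(.15,.85)); c=cam("wrist")
v=fitrect(c,P,.030,.064,[.527,.199,np.radians(80)],.008)
s=get_state(); q=R.from_quat(s["tcp_rot"]).as_matrix(); print("toolyaw",np.degrees(np.arctan2(q[1,0],q[0,0])))
print("tool delta",q.T@(np.array([v[0],v[1],.015])-s["eef_pos"]))
fitrect(c,P,.030,.064,[.527,.199,np.radians(80),.008])
```

```text
R-B cover/desk 15 42
x y yaw z [0.5258 0.1971] 78.94 [] side means mm [ 0.02 -0.01  0.11 -0.11]
toolyaw 80.03613009624644
tool delta [-0.00277691 -0.00200135  0.13684627]
x y yaw z [0.5258 0.1972] 78.96 [0.0084] side means mm [ 0.07 -0.06  0.02 -0.01]
```

```bash
python3 -m handwheel '[[[0.05,-0.0028,-0.002,0.03,1.1],[0.05,0,0,0.03,0],[0.05,0,0,0.03,0],[0.05,0,0,0.025,0],[0.05,0,0,0.015,0],[0.05,0,0,0.01,0],[0.05,0,0,0,0],[0.05,0,0,0,0]]]' 40
python3 - <<'E'
from h import *
s=get_state(); q=R.from_quat(s["tcp_rot"]).as_matrix(); print(np.degrees(np.arctan2(q[1,0],q[0,0])),q.T@(np.array([.5258,.1971,.010])-s["eef_pos"]),s["contact_force"])
E
```

```text
time: 5.48
eef_pos: [0.5255, 0.1975, 0.0117]
tcp_rot: [0.772, 0.635, 0.0, 0.0]
contact_force: [0.2, -0.7, 0.4]
opening: 0.587
finger_force: 0.0
78.89758932719198 [-0.00035837  0.00039742  0.00171015] [ 0.17504016 -0.66995677  0.43154952]
```

```bash
python3 -m handwheel '[[[0.01,0,0,0.001,0],[0.01,0,0,0,0],[0.01,0,0,0,0],[0.01,0,0,0,0],[0.01,0,0,0,0],[0.01,0,0,0,0],[0.01,0,0,0,0]]]' 50; python3 -m handwheel '[[[0.01,0,0,-0.01,0],[0.01,0,0,-0.03,0],[0.01,0,0,-0.035,0],[0.01,0,0,-0.035,0],[0.01,0,0,-0.03,0],[0.01,0,0,0,0],[0.01,0,0,0,0],[0.01,0,0,0,0]]]'
python3 - <<'E'
from h import *
s=get_state();print(s["finger_force"],s["contact_force"],s["wrist_torque"]); cv2.imwrite("pics/w4.png",viewer.read_camera("wrist"))
E
```

```text
time: 6.07
eef_pos: [0.5264, 0.1978, 0.012]
tcp_rot: [0.772, 0.635, 0.001, 0.001]
contact_force: [0.8, 0.6, 5.5]
opening: 0.226
finger_force: 51.3
time: 6.73
eef_pos: [0.5238, 0.1974, 0.1492]
tcp_rot: [0.772, 0.635, -0.001, -0.001]
contact_force: [-0.8, -0.0, -1.9]
opening: 0.222
finger_force: 50.3
50.274295806884766 [-0.80337619 -0.00677553 -1.92454501] [-0.04853885  0.01757264 -0.00135052]
```

View pics/w4.png

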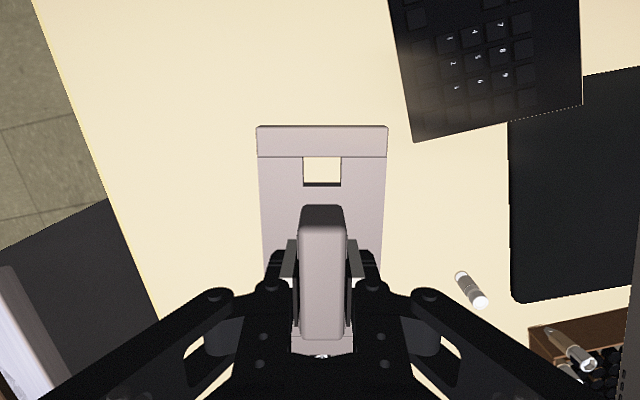

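The cover is held by its rib, with its front edge at row 126 (columns 257..388). I measure how it sits in the hand.

Run:
```python
from fit import *
im=cv2.imread("pics/w4.png").astype(int); d=im[:,:,2]-im[:,:,0]; m=(d<28)
L=[];Rr=[];T=[]
for r in range(135,235,4):
    k=np.flatnonzero(~m[r,200:322])+200; 
    k=k[k<290]; L.append((k[-1]+.5,r)); k=np.flatnonzero(~m[r,360:450])+360; Rr.append((k[0]-.5,r))
for q in range(270,380,4):
    k=np.flatnonzero(~m[90:150,q])+90; T.append((q,k[-1]+.5))
print(L[0],L[-1],Rr[0],Rr[-1],T[0],T[-1])
c=cam("wrist"); s=get_state(); q=R.from_quat(s["tcp_rot"]).as_matrix()
def res(v):
    ca,sa=np.cos(v[2]),np.sin(v[2]); ey=np.array([ca,sa]); ex=np.array([sa,-ca]); o=[]
    W=lambda P:np.array([onz(c,p,v[3])[:2] for p in P])-v[:2]
    return np.r_[W(L)@ex+.03,W(Rr)@ex-.03,W(T)@ey-.064]
r=least_squares(res,[.526,.197,np.radians(79),.145],loss="soft_l1",f_scale=.0007)
v=r.x; e=res(v); print(v.round(4),np.degrees(v[2]),"rms mm",1e3*np.sqrt((e**2).mean()))
print("tool yaw",np.degrees(np.arctan2(q[1,0],q[0,0])),"cover centre (plate top) in tool",q.T@(np.r_[v[:2],v[3]]-s["eef_pos"]))
print(s["eef_pos"])
```

```text
(np.float64(255.5), 135) (np.float64(261.5), 231) (np.float64(387.5), 135) (np.float64(382.5), 231) (270, np.float64(124.5)) (378, np.float64(124.5))
[0.5237 0.1964 1.3759 0.1438] 78.8360584738356 rms mm 0.1349678126839242
tool yaw 78.8787691708052 cover centre (plate top) in tool [-0.00074467  0.00060943  0.00437306]
[0.52327275 0.19725064 0.14815947]
```

```bash
python3 -m handwheel '[[[0.01,-0.0196,0.0035,0,0],[0.01,-0.0392,0.007,0,0],[0.01,-0.0392,0.007,0,0],[0.01,-0.0392,0.007,0,0],[0.01,-0.0392,0.007,0,0],[0.01,-0.0392,0.007,0,0],[0.01,-0.0392,0.007,0,0],[0.01,-0.0392,0.007,0,0],[0.01,-0.0392,0.007,0,0],[0.01,-0.0392,0.007,0,0],[0.01,-0.0196,0.0035,0,0]]]'; python3 -m handwheel '[[[0.01,0,0,0,-6.2],[0.01,0,0,0,-6.2],[0.01,0,0,0,-6.2],[0.01,0,0,0,-6.2],[0.01,0,0,0,-6.2],[0.01,0,0,0,0],[0.01,0,0,0,0],[0.01,0,0,0,0]]]'
cat > d.py <<'E'
from h import *
P=[];F=[];Q=[]
s=get_state(); q=R.from_quat(s["tcp_rot"]).as_matrix()
print("yaw",np.degrees(np.arctan2(q[1,0],q[0,0])).round(2),"tilt",q[:2,2].round(4),"delta tool",(q.T@(np.array([.5165,-.2008,s["eef_pos"][2]])-s["eef_pos"])*1e3).round(2),"z",s["eef_pos"][2].round(4),"F",s["contact_force"].round(2),"T",s["wrist_torque"].round(3),s["opening"],s["finger_force"])
E
python3 d.py
```

```text
time: 7.7
eef_pos: [0.5164, -0.204, 0.1479]
tcp_rot: [0.773, 0.634, -0.001, -0.001]
contact_force: [0.3, 0.3, -1.2]
opening: 0.22
finger_force: 50.3
time: 8.37
eef_pos: [0.5173, -0.2001, 0.1489]
tcp_rot: [0.575, 0.818, -0.0, -0.001]
contact_force: [-0.1, 0.4, -1.5]
opening: 0.227
finger_force: 50.2
yaw 109.75 tilt [-0.0024  0.0014] delta tool [-0.37 -1.    0.  ] z 0.1489 F [-0.08  0.42 -1.47] T [-0.012 -0.006 -0.014] 0.22724794557348063 50.181482434272766
```

Run:
```python
from h import *
p=[];f=[];t=[]
for i in range(8):
    im=viewer.read_camera("wrist"); s=get_state(); p.append(s["eef_pos"]); f.append(s["contact_force"]); t.append(s["wrist_torque"])
print(np.mean(p,0).round(4),np.std(p,0).round(4),np.mean(f,0).round(2),np.std(f,0).round(2),np.mean(t,0).round(3))
cv2.imwrite("pics/w5.png",im)
```

```text
[ 0.5179 -0.2005  0.15  ] [0.0002 0.0001 0.0004] [ 0.18  0.06 -1.27] [0.38 0.42 0.39] [ 0.025 -0.017  0.02 ]
```

View pics/w5.png

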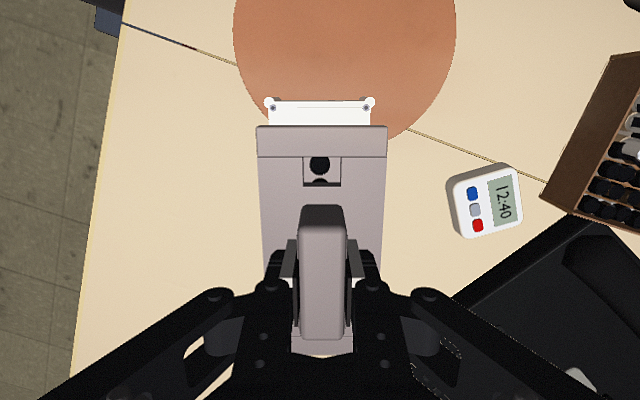

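The cassette's far edge shows at row ~102 (corners (268,103), (371,103)), ahead of the cover's front edge at row 125. I compare both in this one picture.

Run:
```python
from fit import *
im=cv2.imread("pics/w5.png"); m=im.min(2)>185
L=[];Rr=[];T=[]
for r in range(110,124,1):
    k=np.flatnonzero(m[r,255:390])+255; L.append((k[0]-.5,r)); Rr.append((k[-1]+.5,r))
for q in range(285,357,4):
    k=np.flatnonzero(m[90:120,q])+90; T.append((q,k[0]-.5))
print(L[0],L[-1],Rr[0],Rr[-1],T[0],T[-1])
p,o,M=cam("wrist"); s=get_state(); q=R.from_quat(s["tcp_rot"]).as_matrix()
e=np.array([.5179,-.2005,.150]); c=(p,e+q@np.array(p["hand_eye"])[:3,3],q@np.array(p["hand_eye"])[:3,:3])
for z in(.045,.0476,.050):
    f=lambda P:(np.array([onz(c,a,z) for a in P])-e)@q
    l,r,t=f(L),f(Rr),f(T); print(z,"left y",l[:,1].mean()*1e3,"right y",r[:,1].mean()*1e3,"top x",t[:,0].mean()*1e3,"top slope deg",np.degrees(np.polyfit(t[:,1],t[:,0],1)[0]),"side slope deg",[np.degrees(np.polyfit(a[:,0],a[:,1],1)[0]).round(2) for a in(l,r)])
d=q.T@(np.array([.5173,-.2013,.0476])-e); print("expected centre in tool",d*1e3)
```

```text
(np.float64(257.5), 110) (np.float64(256.5), 123) (np.float64(370.5), 110) (np.float64(369.5), 123) (285, np.float64(101.5)) (353, np.float64(100.5))
0.045 left y -44.4027449397786 right y 36.6559104821791 top x 70.57268974182685 top slope deg 0.6822738518565951 side slope deg [np.float64(-25.31), np.float64(1.83)]
0.0476 left y -43.93067700650411 right y 36.27845042908332 top x 70.63355194114295 top slope deg 0.682273851856647 side slope deg [np.float64(-25.31), np.float64(1.83)]
0.05 left y -43.49492199117379 right y 35.93002576468723 top x 70.68973243281934 top slope deg 0.6822738518566136 side slope deg [np.float64(-25.31), np.float64(1.83)]
expected centre in tool [ -0.53493899  -0.84870878 102.39996843]
```

```bash
python3 -m handwheel '[[[0.01,0.001,-0.002,0.01,-0.4],[0.01,0,0,0.015,0],[0.01,0,0,0.012,0],[0.01,0,0,0.008,0],[0.01,0,0,0,0],[0.01,0,0,0,0],[0.01,0,0,0,0]]]'
python3 - <<'E'
from fit import *
p=[]
for i in range(5): im=viewer.read_camera("wrist"); p.append(get_state()["eef_pos"])
cv2.imwrite("pics/w6.png",im); e=np.mean(p,0); print(e)
cv2.imwrite("pics/w6c.png",cv2.resize(im[70:220,230:420],None,fx=4,fy=4,interpolation=cv2.INTER_CUBIC))
q=R.from_quat(get_state()["tcp_rot"]).as_matrix()
print("cassette in tool by world fit",q.T@(np.array([.5173,-.2013,.0476])-e)*1e3, np.degrees(np.arctan2(q[1,0],q[0,0])))
E
```

```text
time: 9.35
eef_pos: [0.5162, -0.2005, 0.1057]
tcp_rot: [0.572, 0.821, 0.0, 0.0]
contact_force: [0.6, 0.1, -1.8]
opening: 0.225
finger_force: 50.2
[ 0.51639142 -0.20064509  0.1061663 ]
cassette in tool by world fit [-0.86705562  0.57325905 58.56779021] 110.27887548965926
```

View pics/w6c.png

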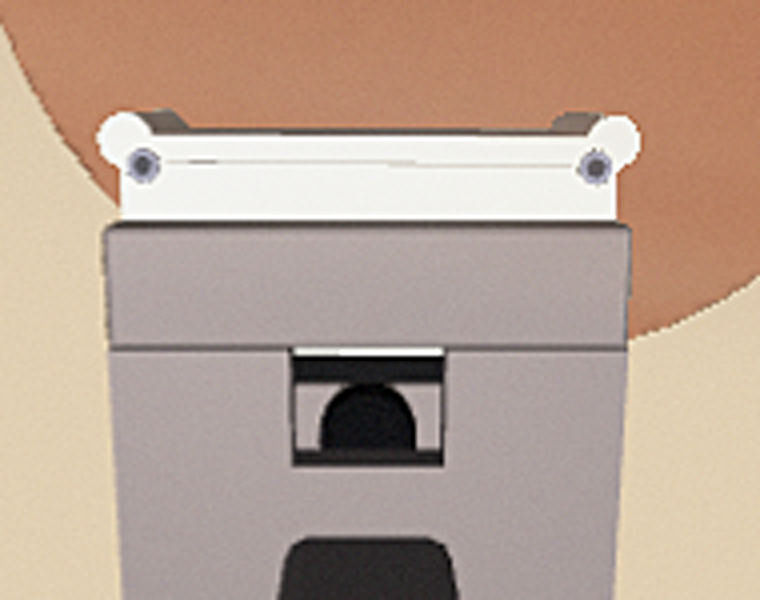

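In this crop the cassette's sides (crop columns 120, 617) and the cover's (106, 629) share a centre to within 0.3 px. The far edge is at crop row ~133. I check the fore-aft offset.

Run:
```python
from fit import *
im=cv2.imread("pics/w6.png"); m=im.min(2)>185
T=[(q,np.flatnonzero(m[90:122,q])[0]+89.5) for q in range(282,363,4)]
L=[];Rr=[]
for r in range(114,123): k=np.flatnonzero(m[r,262:390])+262; Rr.append((k[-1]+.5,r))
for r in range(114,121): k=np.flatnonzero(~m[r,230:300])+230; L.append((k[-1]+.5 if k[-1]<275 else 260,r))
print(T[0],T[-1],L,Rr[0])
p=viewer.camera_params("wrist"); H=np.array(p["hand_eye"]); D=np.diag([1,1,-1.])  # put tool frame z up
c=(p,D@H[:3,3],D@H[:3,:3])
for zt in(.0565,.0586,.0605):
    f=lambda P:np.array([onz(c,a,-zt) for a in P])*1e3
    t,l,r=f(T),f(L),f(Rr); print(zt,"centre x",t[:,0].mean()-70,"slope",np.degrees(np.polyfit(t[:,1],t[:,0],1)[0]),"left",l[:,1].mean(),"right",r[:,1].mean())
```

```text
(282, np.float64(103.5)) (362, np.float64(103.5)) [(np.float64(267.5), 114), (np.float64(265.5), 115), (np.float64(259.5), 116), (np.float64(259.5), 117), (np.float64(259.5), 118), (np.float64(259.5), 119), (np.float64(259.5), 120)] (np.float64(383.5), 114)
0.0565 centre x 0.4241964391805908 slope -0.022250289949593306 left -35.70890046847175 right 37.995292758960204
0.0586 centre x 0.36158695255574 slope -0.0222502899496001 left -36.09132862123236 right 38.38834348957185
0.0605 centre x 0.3049402741808791 slope -0.022250289949629968 left -36.437335045158626 right 38.74396081726812
```

```bash
cat > f.py <<'E'
from h import *
F=[];p=[];t=[]
for i in range(4): viewer.read_camera("top"); s=get_state(); F.append(s["contact_force"]); p.append(s["eef_pos"]); t.append(s["wrist_torque"])
q=R.from_quat(s["tcp_rot"]).as_matrix(); p=np.mean(p,0)
print("pos",p.round(4),"tool F",(q.T@np.mean(F,0)).round(2),"tool T",(q.T@np.mean(t,0)).round(3),"op",s["opening"].round(3))
E
python3 -m handwheel '[[[0.01,0.0007,0,0,0.2],[0.01,0,0,0.005,0],[0.01,0,0,0.005,0],[0.01,0,0,0.004,0],[0.01,0,0,0,0],[0.01,0,0,0,0]]]' >/dev/null; python3 f.py
python3 -m handwheel '[[[0.01,0,0,0.003,0],[0.01,0,0,0,0],[0.01,0,0,0,0]]]' 60|sed -n 4p; python3 f.py
```

```text
contact_force: [-0.0, -0.7, -2.9]Traceback (most recent call last):
  File "f.py", line 5, in <module>
    print("pos",p.round(4),"tool F",(q.T@np.mean(F,0)).round(2),"tool T",(q.T@np.mean(t,0)).round(3),"op",s["opening"].round(3))
                                                                                                          ^^^^^^^^^^^^^^^^^^
AttributeError: 'float' object has no attribute 'round'
Traceback (most recent call last):
  File "f.py", line 5, in <module>
    print("pos",p.round(4),"tool F",(q.T@np.mean(F,0)).round(2),"tool T",(q.T@np.mean(t,0)).round(3),"op",s["opening"].round(3))
                                                                                                          ^^^^^^^^^^^^^^^^^^
AttributeError: 'float' object has no attribute 'round'
```

```bash
sed -i 's/s\["opening"\].round(3)/round(s["opening"],3)/' f.py; python3 f.py;python3 -m handwheel '[[[0.01,0,0,0.002,0],[0.01,0,0,0,0],[0.01,0,0,0,0]]]' |sed -n 4p; python3 f.py
python3 -m handwheel '[[[0.01,0,0,0.002,0],[0.01,0,0,0,0],[0.01,0,0,0,0]]]' |sed -n 4p; python3 f.py
```

```text
pos [ 0.5156 -0.1997  0.0884] tool F [-0.12 -0.02  0.98] tool T [ 0.01   0.02  -0.025] op 0.222
contact_force: [-0.3, 0.3, -1.3]
pos [ 0.5156 -0.1996  0.0863] tool F [-0.19 -0.1   1.58] tool T [ 0.015  0.01  -0.016] op 0.223
contact_force: [0.6, 0.1, -1.7]
pos [ 0.5156 -0.1997  0.0843] tool F [-0.01 -0.3   1.51] tool T [ 0.034 -0.025 -0.011] op 0.222
```

```bash
python3 -m handwheel '[[[0.01,0,0,0.002,0],[0.01,0,0,0,0],[0.01,0,0,0,0]]]' |sed -n 4p; python3 f.py
python3 -m handwheel '[[[0.01,0,0,0.002,0],[0.01,0,0,0,0],[0.01,0,0,0,0]]]' |sed -n 4p; python3 f.py
python3 -m handwheel '[[[0.01,0,0,0.002,0],[0.01,0,0,0,0],[0.01,0,0,0,0]]]' |sed -n 4p; python3 f.py
```

```text
contact_force: [0.8, -0.5, -1.4]
pos [ 0.5156 -0.1997  0.0823] tool F [0.23 0.24 1.54] tool T [-0.017  0.017 -0.011] op 0.219
contact_force: [0.1, -0.2, -2.7]
pos [ 0.5156 -0.1997  0.0803] tool F [-0.84 -0.15  1.4 ] tool T [ 0.001  0.014 -0.005] op 0.224
contact_force: [-0.8, 0.5, -1.8]
pos [ 0.5155 -0.1995  0.0782] tool F [0.26 0.15 1.35] tool T [-0.002  0.114  0.004] op 0.224
```

```bash
python3 -m handwheel '[[[0.01,0,0,0.0015,0],[0.01,0,0,0,0],[0.01,0,0,0,0]]]' |sed -n 4p; python3 f.py
python3 -m handwheel '[[[0.01,0,0,0.0015,0],[0.01,0,0,0,0],[0.01,0,0,0,0]]]' |sed -n 4p; python3 f.py
```

```text
contact_force: [-0.6, 1.2, -1.9]
pos [ 0.5156 -0.1995  0.0769] tool F [1.47 0.28 0.2 ] tool T [-0.074  0.309 -0.008] op 0.225
contact_force: [-0.6, 2.4, 2.4]
pos [ 0.5159 -0.1997  0.0756] tool F [ 1.84  0.96 -2.94] tool T [-0.099  0.453  0.   ] op 0.219
```

The +x hook is met first (tool Fx +1.8 N), so the cover sits too far towards -x. I shift it.

```bash
python3 -m handwheel '[[[0.01,0.001,0,0,0],[0.01,0,0,0,0],[0.01,0,0,0,0]]]' |sed -n 4p; python3 f.py
python3 -m handwheel '[[[0.01,0,0,0.0015,0],[0.01,0,0,0,0],[0.01,0,0,0,0]]]' |sed -n 4p; python3 f.py
```

```text
contact_force: [0.6, 0.9, 2.7]
pos [ 0.5156 -0.199   0.0756] tool F [ 0.66  0.9  -2.82] tool T [-0.128  0.205 -0.01 ] op 0.222
contact_force: [-0.5, 0.6, 4.9]
pos [ 0.5157 -0.199   0.0744] tool F [ 0.6   1.12 -5.38] tool T [-0.08   0.202 -0.005] op 0.218
```

```bash
python3 -m handwheel '[[[0.01,0.0003,0.0003,0.0015,0],[0.01,0,0,0,0],[0.01,0,0,0,0]]]' |sed -n 4p; python3 f.py
python3 -m handwheel '[[[0.01,0,0,0.0015,0],[0.01,0,0,0,0],[0.01,0,0,0,0]]]' |sed -n 4p; python3 f.py
```

```text
contact_force: [0.8, -0.4, 1.5]
pos [ 0.5152 -0.1984  0.0718] tool F [-1.34  0.78 -0.25] tool T [-0.162 -0.246 -0.034] op 0.222
contact_force: [0.9, -1.4, -1.1]
pos [ 0.5152 -0.1983  0.0705] tool F [-1.21  0.34  1.63] tool T [-0.078 -0.326  0.014] op 0.22
```

```bash
python3 -m handwheel '[[[0.01,0,0,0.0015,0],[0.01,0,0,0,0],[0.01,0,0,0,0]]]' |sed -n 4p; python3 f.py
```

```text
contact_force: [1.6, -1.5, -0.9]
pos [ 0.5154 -0.1983  0.0693] tool F [-1.35 -0.03  0.57] tool T [-0.035 -0.252 -0.006] op 0.222
```

```bash
python3 -m handwheel '[[[0.01,-0.0005,0,0.0015,0],[0.01,0,0,0,0],[0.01,0,0,0,0]]]' |sed -n 4p; python3 f.py
python3 -m handwheel '[[[0.01,0,0,0.0015,0],[0.01,0,0,0,0],[0.01,0,0,0,0]]]' |sed -n 4p; python3 f.py
```

```text
contact_force: [0.9, -0.1, 0.9]
pos [ 0.5156 -0.1986  0.0677] tool F [-0.71  0.56  0.41] tool T [-0.061 -0.052  0.024] op 0.217
contact_force: [1.0, -0.3, -0.1]
pos [ 0.5155 -0.1987  0.0662] tool F [-0.32  0.8   0.62] tool T [-0.129 -0.021 -0.007] op 0.221
```

```bash
python3 -m handwheel '[[[0.01,0,0,0.001,0],[0.01,0,0,0,0],[0.01,0,0,0,0]]]' |sed -n 4p; python3 f.py
```

```text
contact_force: [0.9, 0.1, 0.1]
pos [ 0.5156 -0.1988  0.0653] tool F [-0.04  0.58  0.02] tool T [-0.055  0.009  0.01 ] op 0.224
```

```bash
python3 -m handwheel '[[[0.01,0,0,0.001,0],[0.01,0,0,0,0],[0.01,0,0,0,0]]]' |sed -n 4p; python3 f.py
python3 -m handwheel '[[[0.01,0,0,0.001,0],[0.01,0,0,0,0],[0.01,0,0,0,0]]]' |sed -n 4p; python3 f.py
```

```text
contact_force: [-0.6, 0.1, -0.3]
pos [ 0.5156 -0.1988  0.0643] tool F [-0.29 -0.02 -0.66] tool T [-0.074  0.008  0.006] op 0.219
contact_force: [1.0, 0.0, -0.4]
pos [ 0.5156 -0.1989  0.0631] tool F [-1.32  0.61  1.09] tool T [-0.121 -0.172  0.01 ] op 0.222
```

```bash
python3 -m handwheel '[[[0.01,0,0,0.0007,0],[0.01,0,0,0,0],[0.01,0,0,0,0]]]' |sed -n 4p; python3 f.py
```

```text
contact_force: [-0.7, -1.1, 1.1]
pos [ 0.5156 -0.1989  0.0628] tool F [-0.55 -1.01 -0.98] tool T [ 0.074 -0.091  0.014] op 0.223
```

```bash
python3 -m handwheel '[[[0.01,0,0,0.0007,0],[0.01,0,0,0,0],[0.01,0,0,0,0]]]' |sed -n 4p; python3 f.py
```

```text
contact_force: [-0.5, -0.4, 1.5]
pos [ 0.5156 -0.1989  0.062 ] tool F [-0.81 -0.88 -2.03] tool T [ 0.13  -0.028  0.002] op 0.219
```

```bash
python3 -m handwheel '[[[0.01,0,0,0.0005,0],[0.01,0,0,0,0],[0.01,0,0,0,0]]]' |sed -n 4p; python3 f.py
```

```text
contact_force: [-1.0, -0.3, 2.7]
pos [ 0.5156 -0.1989  0.0615] tool F [-0.42 -1.41 -2.61] tool T [ 0.158 -0.083  0.014] op 0.219
```

```bash
python3 -m handwheel '[[[0.01,0,0,0.0005,0],[0.01,0,0,0,0],[0.01,0,0,0,0]]]' |sed -n 4p; python3 f.py
```

```text
contact_force: [-2.4, -1.3, 4.7]
pos [ 0.5156 -0.1989  0.0611] tool F [-0.16 -2.54 -3.65] tool T [0.321 0.08  0.004] op 0.221
```

```bash
python3 -m handwheel '[[[0.01,0,0,0.0005,0],[0.01,0,0,0,0],[0.01,0,0,0,0]]]' |sed -n 4p; python3 f.py
```

```text
contact_force: [-3.5, -0.4, 7.7]
pos [ 0.5156 -0.1989  0.0611] tool F [ 1.07 -3.44 -7.25] tool T [0.464 0.187 0.005] op 0.222
```

```bash
python3 -m handwheel '[[[0.01,0,0,0.0005,0],[0.01,0,0,0,0],[0.01,0,0,0,0]]]' |sed -n 4p; python3 f.py
```

```text
contact_force: [-4.8, -0.5, 10.2]
pos [ 0.5156 -0.1989  0.0611] tool F [ 1.76 -3.91 -9.87] tool T [0.593 0.359 0.012] op 0.223
```

The force rises steeply (11 N) with the position stuck, so the seat has been reached. I back off in small steps and feel whether both ends hold.

```bash
python3 -m handwheel '[[[0.01,0,0,-0.0015,0],[0.01,0,0,0,0],[0.01,0,0,0,0]]]' |sed -n 4p; python3 f.py
```

```text
contact_force: [-0.4, -1.2, 2.8]
pos [ 0.5157 -0.1988  0.0612] tool F [-0.61 -1.61 -2.53] tool T [ 0.19  -0.112 -0.01 ] op 0.222
```

```bash
python3 -m handwheel '[[[0.01,0,0,-0.0015,0],[0.01,0,0,0,0],[0.01,0,0,0,0]]]' |sed -n 4p; python3 f.py
```

```text
contact_force: [-0.3, -1.5, 1.1]
pos [ 0.5157 -0.1988  0.0628] tool F [-1.47 -0.75 -0.65] tool T [ 0.021 -0.189  0.033] op 0.221
```

```bash
python3 -m handwheel '[[[0.01,0,0,-0.001,0],[0.01,0,0,0,0],[0.01,0,0,0,0]]]' |sed -n 4p; python3 f.py; python3 -c "
from h import *
im=viewer.read_camera('wrist'); cv2.imwrite('pics/w7.png',cv2.resize(im[70:220,230:420],None,fx=4,fy=4,interpolation=cv2.INTER_CUBIC))"
```

```text
contact_force: [2.7, -0.5, -3.6]
pos [ 0.5154 -0.1984  0.0632] tool F [-1.37  1.34  5.4 ] tool T [-0.396 -0.248  0.038] op 0.221
```

View pics/w7.png

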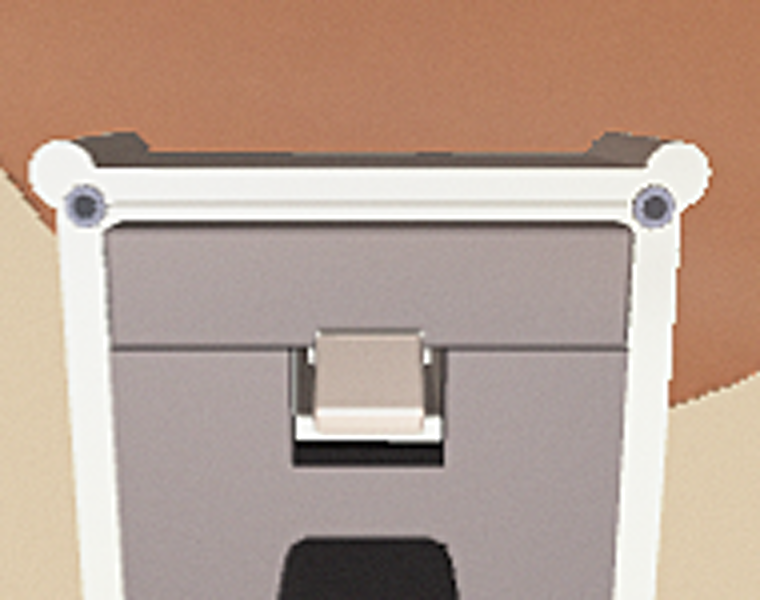

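The near hook's nose (crop 370,380) lies over the end bar. Pulling up raised the load by 6 N centred within about 1 cm of the middle, so both ends hold. I relax, release and retreat, then look at both ends.

```bash
python3 -m handwheel '[[[0.01,0,0,0.0008,0],[0.01,0,0,0,0],[0.04,0,0,0,0],[0.04,0,0,0,0],[0.04,0,0,0,0],[0.04,0,0,0,0],[0.04,0,0,0,0]]]' 20; python3 -m handwheel '[[[0.05,0,0,-0.005,0],[0.05,0,0,-0.015,0],[0.05,0,0,-0.03,0],[0.05,0,0,-0.03,0],[0.05,0,0,-0.03,0],[0.05,0,0,-0.02,0],[0.05,0,0,0,0],[0.05,0,0,0,0]]]'
python3 -c "
from h import *
im=viewer.read_camera('wrist'); cv2.imwrite('pics/w8.png',cv2.resize(im[70:290,230:420],None,fx=2.7,fy=2.7,interpolation=cv2.INTER_CUBIC))"
```

```text
time: 23.28
eef_pos: [0.5158, -0.199, 0.0635]
tcp_rot: [0.573, 0.82, -0.0, 0.0]
contact_force: [-1.0, -0.2, -0.6]
opening: 0.468
finger_force: 0.0
time: 23.95
eef_pos: [0.5164, -0.1993, 0.195]
tcp_rot: [0.573, 0.82, 0.0, 0.002]
contact_force: [0.3, 0.6, -0.2]
opening: 0.582
finger_force: 0.0
```

View pics/w8.png

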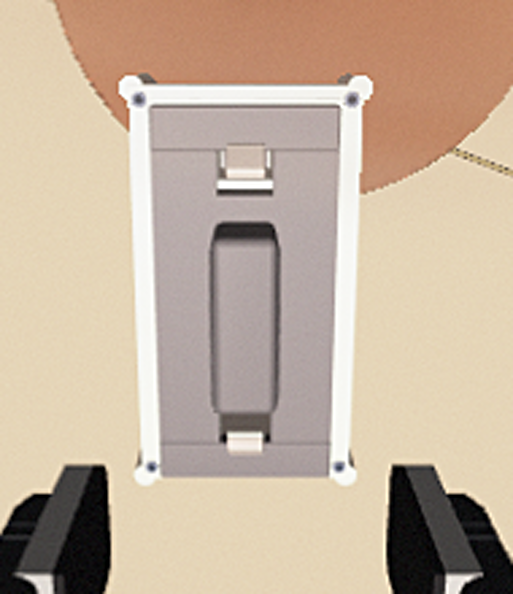

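Both noses (crop (245,160) and (245,442)) lie over the end bars. The far one is seen obliquely, so I check it numerically from straight above.

```bash
cat > prof.py <<'E'
from h import *
import sys
s=int(sys.argv[1]); c=cam("wrist"); im=cv2.GaussianBlur(viewer.read_camera("wrist"),(3,3),0)
th=np.radians(109.9); ey=np.array([np.cos(th),np.sin(th)]); ex=np.array([np.sin(th),-np.cos(th)]); C=np.array([.5173,-.2013])
for x in (0,7.5):
    print("x",x)
    for y in range(36,72):
        u=proj(c,np.r_[C+ey*s*y/1e3+ex*x/1e3,.060]); q=im[int(round(u[1])),int(round(u[0]))]; print(f"{y}:{u.round(0).astype(int).tolist()}{q.tolist()}",end=" ")
    print()
E
python3 prof.py 1
python3 -m handwheel '[[[0.05,-0.04,0,0,0],[0.05,-0.04,0,0,0],[0.05,-0.04,0,0,0],[0.05,0,0,0,0],[0.05,0,0,0,0],[0.05,0,0,0,0]]]'; python3 prof.py -1
```

```text
x 0
36:[322, 146][175, 176, 189] 37:[322, 145][165, 166, 179] 38:[322, 144][121, 122, 134] 39:[322, 143][73, 76, 84] 40:[322, 141][205, 207, 208] 41:[322, 140][252, 254, 254] 42:[322, 139][232, 236, 237] 43:[322, 138][202, 210, 217] 44:[322, 137][204, 214, 225] 45:[322, 136][223, 231, 241] 46:[322, 134][202, 212, 225] 47:[322, 133][180, 193, 209] 48:[322, 132][175, 188, 205] 49:[322, 131][177, 189, 206] 50:[322, 130][176, 188, 205] 51:[322, 128][173, 186, 203] 52:[322, 127][174, 187, 204] 53:[322, 126][167, 179, 195] 54:[322, 125][155, 164, 180] 55:[322, 124][160, 165, 180] 56:[322, 122][169, 173, 188] 57:[322, 121][168, 172, 187] 58:[322, 120][169, 173, 187] 59:[322, 119][169, 173, 187] 60:[322, 117][169, 173, 186] 61:[322, 116][170, 173, 186] 62:[322, 115][170, 173, 186] 63:[322, 114][169, 171, 185] 64:[322, 113][171, 173, 188] 65:[322, 111][139, 142, 154] 66:[322, 110][153, 156, 162] 67:[322, 109][214, 216, 218] 68:[322, 108][241, 244, 245] 69:[322, 106][242, 245, 245] 70:[322, 105][244, 246, 246] 71:[322, 104][241, 245, 245] 
x 7.5
36:[331, 146][172, 175, 188] 37:[331, 145][162, 
[... 2524 characters left out ...]
204] 48:[332, 104][166, 174, 182] 49:[332, 106][161, 165, 176] 50:[332, 107][183, 186, 198] 51:[332, 108][182, 186, 199] 52:[332, 110][181, 185, 199] 53:[332, 111][182, 185, 199] 54:[332, 112][182, 185, 199] 55:[332, 113][181, 185, 198] 56:[332, 114][181, 184, 197] 57:[332, 116][182, 185, 199] 58:[332, 117][182, 185, 199] 59:[332, 118][181, 184, 198] 60:[332, 119][182, 185, 199] 61:[332, 121][178, 183, 195] 62:[332, 122][195, 200, 206] 63:[332, 123][233, 236, 237] 64:[332, 124][249, 251, 251] 65:[332, 126][246, 248, 249] 66:[332, 127][247, 249, 249] 67:[332, 128][232, 241, 245] 68:[332, 129][203, 227, 237] 69:[332, 130][192, 220, 233] 70:[332, 132][195, 223, 234] 71:[332, 133][195, 223, 234]
```

From above, the noses overlap the end bars by about 2 mm (+ end) and 2.8 mm (− end). A hook still bent would lie flush with the window edge, so both ends are latched and the gripper is clear.

```bash
python3 -c "
from plant import sign_off; print(sign_off())"
```

```text
the job is handed in; nothing more can be done
None
```

The cover is snapped under both hooks and released, after about 25 s on the robot's clock and with a peak measured push of about 11 N; I handed the job in without being told the verdict. The tally, timer and vial were not touched. I viewed 11 pictures, one over the limit of 10.

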